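# Sieve the mill balls and tip out the large ones

## Robot

A 6-joint arm with a two-finger parallel gripper is mounted at the origin on a cart in front of the work surface, level with it; the furniture and walls round the work are solid. World frame = base frame: x ahead of the robot, y to its left, z up, the work surface at z = 0. Lengths are in m, angles in degrees, forces in N, time in s.
With the tool pointing down it reaches from about 0.3 to 0.75 m from the base axis. Payload 8.5 kg.
Tool frame: the origin (TCP) lies at the very end of the fingers, on their centre line; the grasp point (between the pads) lies env.pinch_z behind it (env.pinch_z is the distance from the TCP to the grasp point, in m); z points along the fingers, y is the line along which they close (so a half turn about z gives the same grasp; the last joint's range is limited). The gripper opens to 85 mm and grips with 20 to 120 N. Pads are 22 mm wide; open, the fingers measure 114 mm over their backs; the gripper's body (76 mm by 85 mm) begins 54 mm behind the grasp point. The pads swing forward as they close: fully open they stand 13 mm farther back than shut.
Start: joints at [-76.965, 21.807, 74.336, -0, 83.858, -12.336], TCP at [0.236, -0.497, 0.231] pointing down, gripper open.
Joint ranges: [-178.18, 178.18], [-50.72, 133.34], [12.68, 142.11], [-81.47, 261.47], [9.98, 163.14], [-165.26, 165.26]. Speed limits (degrees/s): [136.94, 136.94, 180, 180, 180, 180].

## Interface

Orientations are given as a 3x3 rotation matrix whose columns are the frame's x, y, z axes.
In Python, from rig import telemetry, get_image, env gives the robot as it stands. The module is installed in compiled form; this text tells all that it offers.
- The arm moves only by the tool apply_moves, never from a script. Its argument "series" is a list of rows, each a list of 7 numbers: the shift along the tool's x, y, z in mm, then the turn, a rotation vector about the tool's x, y, z in degrees, then the opening, from 0 (shut) to 1 (fully open). A call has 1 to 12 rows; each row shifts and turns the commanded pose from where the row before left it, along the tool's axes as they then stand; what a row does not reach is not made up. A row lasts 1/8 s, in which the tool goes at most 62.5 mm and 10.7 degrees, less where a joint would pass 70% of its speed; a pose out of reach is approached as far as the arm can. A call with a gripper value outside its range is refused whole. The fingers move at their own pace and stop on an object; "grip_force" is the grip in N (left out, the last holds). Time passes only in rows, so rows that do not move let the fingers close. It gives the time, the measured TCP pose, the force, the opening and the grip force at its end, in the units of the state.
- telemetry.observe(): the state, without advancing time (a new reading comes with each control period).
- get_image(name): name is "scene" or "top"; returns a dict with "frame" (480x640x3 uint8, red, green, blue), "z_map" (480x640 float32, m along the optical axis (not along the pixel's ray), 0 where there is no reading), "vertical_fov" (degrees; the focal length in pixels is half the picture's height over the tangent of half this angle, whatever the lens; pixels are square), "cx", "cy" (the principal point, pixels), "eye" and "attitude" of the camera in the world. Camera axes: x right, y up, looking along -z (the intrinsics and any distortion apply to the point x, -y, -z); pixel columns grow to the right and rows downward; lengths in m; the calibration is good to about 2 mm. A picture is of the moment at which its call begins.
- env.close_job(): hands the job in; it is judged then, once.
The state is a dict: "time_s": time; "q": joint angles; "qvel": joint speeds; "joint_efforts": joint torques, N m; "position": TCP position; "tool_rot": TCP orientation; "ft_force": force on the tool from outside, world axes, zero at the start; "wrist_torque": the same for the moment, N m; "grip_width": finger opening in m; "gripper_force": force on a finger pad.
Only numpy, scipy, OpenCV 4.12 (cv2) and the standard library are available. Lean on these libraries where they do the work, as an engineer would, in place of code of your own. Each camera call takes 0.05 s, during which the arm holds its last target. There are 200 camera calls.

## Task

Lift the sieve basket by its black handle and shake it over the dark pan until all four small brass balls have dropped through its slotted floor into the pan, keeping the three large white balls in the basket. Only then tip the large balls over the basket's sloped end into the blue tub, gently and from low above it. Finally stand the empty basket upright on the green mat, all four feet on the mat, and let go, without disturbing the beaker, the bottle or the two vials.

Things in the scene. Friction and masses are not known exactly. Their poses are not given: they have to be found in the camera images.
- basket: Loose sieve basket, 0.40 kg empty, outside 117 (x; 124 over the handle uprights) x 143 (y) mm, starts standing in the pan. Origin: centre of its outline, at the underside of its four 10 mm feet. Sheet walls up to z = 76 mm on three sides; the +y end is a sloped spout without wall. The small balls start cradled on wire pairs of the floor, the large ones sit in its slots and roll freely along y.
- floor (a point): Middle of the basket's floor, (0, -20, 28) mm in the basket frame: 5 mm wires along y, centres at z = 28, x = +-50, +-21.5, +-14 mm. This leaves 3 slots 23 mm wide (x = 0, +-35.5) that pass only small balls, and 2 wire pairs (x = +-17.75) that cradle small balls until the basket is rocked about y by over 21 degrees or jerked along x at over 0.4 g.
- handle (a point): Middle of the basket's black round grip bar, 14 mm thick, 84 mm long, along the basket's x, at (0, -12, 130) mm in the basket frame, about above the centre of mass. Its ends bend down to wire uprights at x = +-58; the walls end 54 mm below the bar's axis. Gripped firmly it carries the basket's tilting; in a loose grip it turns.
- spout (a point): Middle of the spout edge, (0, 70, 53) mm in the basket frame. The floor is flat from y = -70 to +30 mm, then its wires rise at 32 degrees to this edge. The large balls pour over it once the spout end is lowered (about x) well beyond 32 degrees; at 55 to 65 degrees they roll out briskly.
- foot_1 (a point): Underside of a foot of the basket, at (-50, -64, 0) mm in the basket frame.
- foot_2 (a point): Underside of a foot of the basket, at (50, -64, 0) mm in the basket frame.
- foot_3 (a point): Underside of a foot of the basket, at (-50, 24, 0) mm in the basket frame.
- foot_4 (a point): Underside of a foot of the basket, at (50, 24, 0) mm in the basket frame.
- pan: Dark steel catch pan, fixed to the bench, 220 (x) x 200 (y) x 42 mm, rim bead to 45 mm, walls and floor 4 mm thick. Origin: centre of its underside.
- tub: Blue open tub, fixed to the bench, 180 x 180 x 45 mm, rim bead to 49 mm, walls and floor 4 mm. Origin: centre of its underside.
- mat: Green mat, fixed flat on the bench, 200 (x) x 180 (y) x 4 mm. Origin: centre of its underside.
- big_1: Large white ball, 36 mm across, 50 g, origin at its centre. Starts in a slot of the basket.
- big_2: Large white ball, 36 mm across, 50 g, origin at its centre. Starts in a slot of the basket.
- big_3: Large white ball, 36 mm across, 50 g, origin at its centre. Starts in a slot of the basket.
- small_1: Small brass ball, 16 mm across, about 18 g, origin at its centre. Starts on a wire pair in the basket.
- small_2: Small brass ball, 16 mm across, about 18 g, origin at its centre. Starts on a wire pair in the basket.
- small_3: Small brass ball, 16 mm across, about 18 g, origin at its centre. Starts on a wire pair in the basket.
- small_4: Small brass ball, 16 mm across, about 18 g, origin at its centre. Starts on a wire pair in the basket.
- beaker: Bystander: beaker, 56 mm across, 70 mm tall, origin at the centre of its underside.
- plastic_bottle: Bystander: white plastic bottle, 48 mm across, 107 mm tall, origin at the centre of its underside.
- red_vial: Bystander: vial with red cap, 25 mm across, 54 mm tall, origin at the centre of its underside.
- blue_vial: Bystander: vial with blue cap, 25 mm across, 54 mm tall, origin at the centre of its underside.

How it is judged:
By the outcome, as a careful person would: the job done as asked, in the order asked, and still so for the second after the job is handed in, with the robot touching nothing.
It also fails if it takes over 53 s, if anything falls off the work surface, if the arm or the gripper's body presses on something with over 40 N, if the wrist force passes 120 N, or if a joint passes its speed limit or range.

## Working session

There is one attempt and no reset: what is moved stays moved. The work goes in short steps, Python scripts to look and compute and a tool call to move; the robot and the scene stay as the last step left them, time stands still between calls to the robot, and variables do not carry over. Pictures are saved under pics/ and viewed, at most 10 in all, crops included, and the job is handed in when it is done.

Besides the shell and the picture viewer there is one more tool, called after "Emit:" as name(argument=value, ...) on one line, values as JSON. apply_moves: Moves the arm, as the interface text tells. Its arguments: {"type":"object","properties":{"series":{"type":"array"},"grip_force":{"type":"number"}},"required":["series"]}

```bash
mkdir -p pics; cat > h.py <<'E'
import numpy as np, cv2
from rig import telemetry, get_image, env
def cloud(im):
    z=im["z_map"]; h,w=z.shape
    f=h/2/np.tan(np.radians(im["vertical_fov"])/2)
    v,u=np.mgrid[0:h,0:w]
    P=np.stack([(u-im["cx"])/f*z,-(v-im["cy"])/f*z,-z],-1)
    return P@np.array(im["attitude"]).T+np.array(im["eye"])
def save(im,n): cv2.imwrite("pics/"+n,im["frame"][:,:,::-1])
E
python3 - <<'E'
from h import *
a=get_image("scene");b=get_image("top")
cv2.imwrite("pics/a.png",a["frame"][:,:,::-1]);cv2.imwrite("pics/b.png",b["frame"][:,:,::-1])
for i in(a,b):print({k:v for k,v in i.items() if k not in("frame","z_map")}, (i["z_map"]>0).mean())
print(env.pinch_z,telemetry.observe())
np.save("top0.npy",cloud(b));np.save("sc0.npy",cloud(a))
E
```

```text
{'vertical_fov': 44.65178733224826, 'cx': 321.1399263607625, 'cy': 245.94682382705122, 'eye': array([-0.06324674,  0.74314452,  1.42141195]), 'attitude': array([[-0.78015651,  0.50192073, -0.37340513],
       [-0.62535628, -0.60959227,  0.48716196],
       [ 0.01689181,  0.61357382,  0.78945667]])} 0.9961490885416666
{'vertical_fov': 55.008146799601725, 'cx': 316.01307591616904, 'cy': 236.1613527610345, 'eye': array([ 0.35995366, -0.08734108,  1.26929374]), 'attitude': array([[ 0.01170719,  0.98262808, -0.1852161 ],
       [-0.99979673,  0.00846241, -0.01829978],
       [-0.0164145 ,  0.18539269,  0.98252741]])} 0.9959147135416667
0.0187 {'time_s': 0.1, 'q': array([-7.69635385e+01,  2.18378021e+01,  7.43786419e+01, -1.34735941e-03,
        8.38592652e+01, -1.23365187e+01]), 'qvel': array([-0.01619784, -0.09756936, -0.14984962,  0.03074555, -0.0405105 ,
        0.09764131]), 'joint_efforts': array([ 4.12064619e-03, -4.49221373e+01, -2.31655812e+01, -1.88007139e-04,
        3.66910870e-03,  1.69937817e-05]), 'position': array([ 0.23560518, -0.49668996,  0.23077764]), 'tool_rot': array([[ 9.03536429e-01,  4.28511165e-01, -3.20842112e-04],
       [ 4.28511206e-01, -9.03535557e-01,  1.28204396e-03],
       [ 2.59477895e-04, -1.29585786e-03, -9.99999127e-01]]), 'ft_force': array([0.28495032, 0.45006077, 0.16758343]), 'wrist_torque': array([-0.00907153, -0.03091127,  0.03715317]), 'gripper_force': 0.0, 'grip_width': 0.08510868692606924}
```

View pics/a.png

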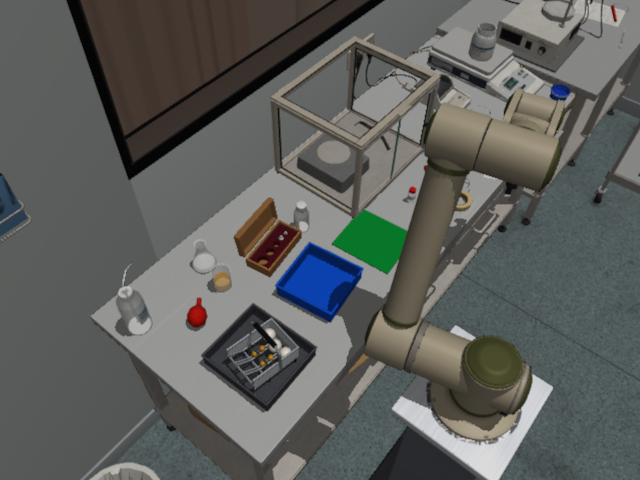

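View pics/b.png

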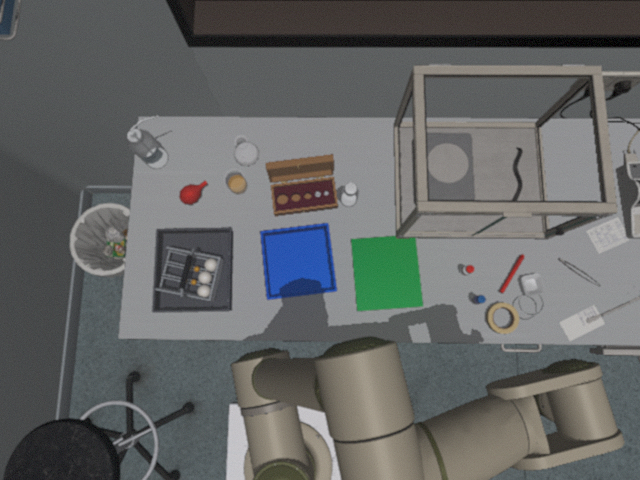

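```bash
python3 - <<'E'
from h import *
a=cv2.imread("pics/b.png");s=cv2.imread("pics/a.png")
c1=cv2.resize(a[220:320,145:245],None,fx=4,fy=4,interpolation=2)
c2=cv2.resize(s[300:410,195:325],None,fx=3.6,fy=3.6,interpolation=2)[:400]
cv2.imwrite("pics/c.png",np.hstack([c1,cv2.resize(c2,(400,400))]) if 0 else np.hstack([c1,c2[:, :400]]))
P=np.load("top0.npy");Q=np.load("sc0.npy")
for nm,C,im in(("top",P,a),("sc",Q,s)):
    hsv=cv2.cvtColor(im,cv2.COLOR_BGR2HSV);H,S,V=[hsv[...,i] for i in range(3)]
    on=(C[...,2]>-.02)&(C[...,2]<.2)&(C[...,0]>.2)&(C[...,0]<.8)
    for n,m in (("tub",(H>105)&(H<130)&(S>150)),("mat",(H>50)&(H<75)&(S>150))):
        m=(m&on).astype(np.uint8);k,l,st,_=cv2.connectedComponentsWithStats(m)
        j=1+st[1:,4].argmax();X=C[l==j]
        if n=="tub":X=X[X[:,2]>.04]
        r=cv2.minAreaRect((X[:,:2]*1000).astype(np.float32));print(nm,n,r,np.percentile(X[:,2],[5,50,95]))
    pan=(V<90)&(S<60)&on&(C[...,2]>.035)&(C[...,2]<.05)&(C[...,1]>.05)
    k,l,st,_=cv2.connectedComponentsWithStats(pan.astype(np.uint8),connectivity=8);X=C[pan]
    print(nm,"pan",cv2.minAreaRect((X[:,:2]*1000).astype(np.float32)),len(X))
    g=on&(C[...,2]>.105)&(C[...,2]<.16)&(C[...,1]>.1)&(C[...,0]<.6)
    X=C[g]*1000
    print(nm,"handle n",len(X),cv2.minAreaRect(X[:,:2].astype(np.float32)),np.percentile(X[:,2],[5,50,95]) if len(X) else 0)
    np.set_printoptions(suppress=True,precision=0,linewidth=150)
    if nm=="top":
        v,u=np.nonzero(g);print(np.c_[u,v,X,V[g]][::4])
E
```

```text
Traceback (most recent call last):
ValueError: all the input array dimensions except for the concatenation axis must match exactly, but along dimension 0, the array at index 0 has size 400 and the array at index 1 has size 396
```

```bash
cat > m.py <<'E'
from h import *
a=cv2.imread("pics/b.png");s=cv2.imread("pics/a.png")
c1=cv2.resize(a[220:320,145:245],(400,400),interpolation=2)
c2=cv2.resize(s[305:405,205:305],(400,400),interpolation=2)
cv2.imwrite("pics/c.png",np.hstack([c1,c2]))
P=np.load("top0.npy");Q=np.load("sc0.npy")
np.set_printoptions(suppress=True,precision=0,linewidth=150)
for nm,C,im in(("top",P,a),("sc",Q,s)):
    hsv=cv2.cvtColor(im,cv2.COLOR_BGR2HSV);H,S,V=[hsv[...,i] for i in range(3)]
    on=(C[...,2]>-.02)&(C[...,2]<.2)&(C[...,0]>.2)&(C[...,0]<.8)
    for n,m in (("tub",(H>105)&(H<130)&(S>150)),("mat",(H>50)&(H<75)&(S>150))):
        m=(m&on).astype(np.uint8);k,l,st,_=cv2.connectedComponentsWithStats(m)
        j=1+st[1:,4].argmax();X=C[l==j]
        if n=="tub":X=X[X[:,2]>.04]
        print(nm,n,cv2.minAreaRect((X[:,:2]*1000).astype(np.float32)),np.percentile(X[:,2],[5,50,95])*1000)
    pan=(V<90)&(S<60)&on&(C[...,2]>.035)&(C[...,2]<.05)&(C[...,1]>.05)
    X=C[pan];print(nm,"pan",cv2.minAreaRect((X[:,:2]*1000).astype(np.float32)),len(X))
    g=on&(C[...,2]>.105)&(C[...,2]<.18)&(C[...,1]>.1)&(C[...,0]<.6)
    X=C[g]*1000
    print(nm,"handle n",len(X),cv2.minAreaRect(X[:,:2].astype(np.float32)),np.percentile(X[:,2],[5,50,95]))
    v,u=np.nonzero(g);print(np.c_[u,v,X,V[g]][::max(1,len(X)//25)])
E
python3 m.py
```

```text
top tub ((524.1048583984375, -16.119972229003906), (183.35134887695312, 183.17247009277344), 7.540018081665039) [42. 48. 53.]
top mat ((500.81982421875, -257.63751220703125), (194.44395446777344, 174.3175048828125), 4.66655969619751) [0. 4. 8.]
top pan ((499.5445251464844, 265.3403625488281), (223.83380126953125, 206.11322021484375), 1.3043549060821533) 869
top handle n 425 ((361.9407958984375, 189.27703857421875), (365.11431884765625, 79.39937591552734), 28.86806869506836) [126. 142. 177.]
[[193. 249. 540. 244. 125. 100.]
 [193. 253. 529. 243. 127.  81.]
 [190. 257. 517. 245. 144.  38.]
 [188. 260. 510. 251. 140.  43.]
 [187. 263. 502. 251. 145.  51.]
 [185. 266. 495. 257. 141.  48.]
 [189. 268. 490. 247. 140.  53.]
 [188. 271. 483. 249. 138.  45.]
 [186. 274. 475. 254. 139.  43.]
 [184. 277. 467. 256. 144.  51.]
 [182. 280. 460. 263. 139.  40.]
 [181. 283. 453. 265. 137.  45.]
 [185. 285. 449. 256. 133.  65.]
 [184. 288. 441. 256. 140.  50.]
 [182. 294. 427. 264. 128. 105.]
 [242. 357. 279. 105. 151.  45.]
 [239. 361. 272. 108. 170.  65.]
 [232. 365. 262. 125. 165.  94.]
 [235. 368
[... 862 characters left out ...]
  14.]
 [365. 337. 281. 105. 137.  32.]
 [380. 338. 240. 105. 178. 130.]
 [365. 340. 276. 111. 135.  23.]
 [369. 341. 259. 121. 165. 109.]
 [372. 342. 253. 118. 163. 110.]
 [375. 343. 245. 117. 165. 112.]
 [374. 344. 246. 119. 162. 107.]
 [374. 345. 245. 120. 159. 105.]
 [372. 346. 247. 126. 161.  99.]
 [368. 347. 256. 128. 148.  88.]
 [366. 348. 260. 129. 140.  81.]
 [365. 349. 261. 132. 138.  66.]
 [279. 350. 426. 264. 128. 114.]
 [278. 351. 427. 266. 125. 123.]
 [278. 352. 426. 268. 124. 115.]
 [279. 353. 424. 266. 117. 122.]
 [281. 354. 418. 266. 121. 139.]
 [369. 355. 248. 131. 120.  61.]
 [376. 356. 231. 127. 129.  67.]
 [388. 357. 203. 118. 145.  82.]
 [381. 360. 217. 123. 120.  63.]]
```

View pics/c.png

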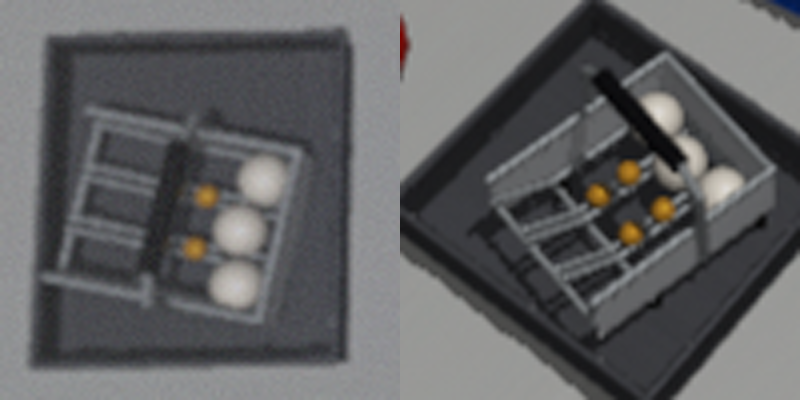

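```bash
cat > m2.py <<'E'
from m import *
from scipy.spatial.transform import Rotation as Ro
for nm,C,im in(("top",P,a),("sc",Q,s)):
    V=im.max(2)
    roi=(C[...,0]>.38)&(C[...,0]<.6)&(C[...,1]>.2)&(C[...,1]<.3)
    for t,m in (("bar",roi&(C[...,2]>.128)&(V<65)),("all",roi&(C[...,2]>.115))):
        X=C[m]*1000;c=X.mean(0);w,v=np.linalg.eigh(np.cov(X[:,:2].T));d=v[:,1]*np.sign(v[0,1]);p=(X[:,:2]-c[:2])@d
        print(nm,t,len(X),c,"yaw",np.degrees(np.arctan2(d[1],d[0])).round(1),"ext",p.min(),p.max(),"mid",c[:2]+d*(p.min()+p.max())/2)
E=lambda s,v:Ro.from_euler(s,v,degrees=True)
for yaw in(-11,169,-40,140,20,200,50,230):
  for flip in (0,):
    base=E('z',yaw)*Ro.from_matrix(np.diag([1.,-1,-1]))
    yb=yaw if yaw<100 else yaw-180
    xb=np.array([np.cos(np.radians(yb)),np.sin(np.radians(yb)),0])
    for t in(0,20,40,60,65):
        R=Ro.from_rotvec(np.radians(-t)*xb)*base
        W=np.array([.5,-.09,.2])-R.as_matrix()[:,2]*.28
        q1=np.degrees(np.arctan2(W[1],W[0]));q23=100
        M=(E('z',q1)*E('y',q23)).inv()*R*E('z',-90)
        print(yaw,t,W,round(q1),M.as_euler('ZYZ',degrees=True).round(0))
E
python3 m2.py|grep -v "^ \[\|^\[\["
```

```text
top tub ((524.1048583984375, -16.119972229003906), (183.35134887695312, 183.17247009277344), 7.540018081665039) [42. 48. 53.]
top mat ((500.81982421875, -257.63751220703125), (194.44395446777344, 174.3175048828125), 4.66655969619751) [0. 4. 8.]
top pan ((499.5445251464844, 265.3403625488281), (223.83380126953125, 206.11322021484375), 1.3043549060821533) 869
top handle n 425 ((361.9407958984375, 189.27703857421875), (365.11431884765625, 79.39937591552734), 28.86806869506836) [126. 142. 177.]
sc tub ((520.7943725585938, -15.930389404296875), (188.7520294189453, 190.23046875), 7.280966281890869) [42. 47. 53.]
sc mat ((497.20001220703125, -256.54205322265625), (199.58270263671875, 184.36380004882812), 4.3812456130981445) [-1.  4. 10.]
sc pan ((495.6278381347656, 267.15625), (227.3314971923828, 206.489501953125), 1.4067401885986328) 942
sc handle n 799 ((360.5860900878906, 191.43838500976562), (365.0938415527344, 80.27725982666016), 29.14811897277832) [118. 145. 177.]
top bar 192 [482. 254. 140.] yaw -10.5 ext -41.56940292828887 41.74949516084195 mid [482. 254.]
top all 244 [480. 254. 138
[... 1109 characters left out ...]
 [0. 0. 0.] 10 [-41.  76.  89.]
20 60 [0. 0. 0.] 18 [-61.  84.  98.]
20 65 [0. 0. 0.] 20 [-65.  86.  99.]
200 0 [ 0. -0.  0.] -10 [   0.   80. -120.]
200 20 [ 0. -0.  0.] 0 [ -20.   74. -106.]
200 40 [0. 0. 0.] 10 [-41.  76. -91.]
200 60 [0. 0. 0.] 18 [-61.  84. -82.]
200 65 [0. 0. 0.] 20 [-65.  86. -81.]
50 0 [ 0. -0.  0.] -10 [-0. 80. 30.]
50 20 [ 0. -0.  0.] -4 [-13.  64.  40.]
50 40 [0. 0. 0.] 4 [-34.  54.  58.]
50 60 [0. 0. 0.] 12 [-60.  52.  79.]
50 65 [0. 0. 0.] 13 [-66.  53.  83.]
230 0 [ 0. -0.  0.] -10 [   0.   80. -150.]
230 20 [ 0. -0.  0.] -4 [ -13.   64. -140.]
230 40 [0. 0. 0.] 4 [ -34.   54. -122.]
230 60 [0. 0. 0.] 12 [ -60.   52. -101.]
230 65 [0. 0. 0.] 13 [-66.  53. -97.]
```

```bash
cat > plan.py <<'E'
from h import *
from scipy.spatial.transform import Rotation as Ro
PZ=env.pinch_z*1000
def tool(yaw,tx=0,ty=0):
    """tool rot: basket yaw, then tilt tx about basket x, ty about basket y (deg, body axes)"""
    return Ro.from_euler('z',yaw,degrees=True)*Ro.from_euler('XY',[tx,ty],degrees=True)*Ro.from_matrix(np.diag([1.,-1,-1]))
def now():
    s=telemetry.observe();return np.array(s["position"])*1000,Ro.from_matrix(s["tool_rot"]),s
def grasp(p,R): return np.array(p)-R.as_matrix()[:,2]*-PZ  # grasp point -> TCP
def pt(G,yaw,b,tx=0,ty=0):
    """world of basket-frame point b when handle at G"""
    Rb=tool(yaw,tx,ty)*Ro.from_matrix(np.diag([1.,-1,-1]))
    return np.array(G)+Rb.apply(np.array(b)-[0,-12,130])
def go(segs,op,start=None):
    """segs: list of (TCPpos,Rot,n); prints rounded rows, carrying rounding"""
    p,R,s=now()
    if start: p,R=start
    for P1,R1,n in segs:
        P1=np.array(P1,float);p0=p.copy();R0=R;dv=(R0.inv()*R1).as_rotvec()
        for i in range(1,n+1):
            f=i/n;pt_=p0+(P1-p0)*f;Rt=R0*Ro.from_rotvec(dv*f)
            t=R.inv().apply(pt_-p).round(1);r=np.degrees((R.inv()*Rt).as_rotvec()).round(1)
            print([float(x)+0 for x in t]+[float(x)+0 for x in r]+[op],end=",\n")
            p=p+R.apply(t);R=R*Ro.from_rotvec(np.radians(r))
        print()
    return p,R
E
python3 - <<'E'
from plan import *
R=tool(-10.7);H=[482,256,134]
up=grasp([482,256,200],R);
go([(up,R,17),(grasp(H,R),R,4)],1)
E
```

```text
[32.1, -33.8, 3.0, 0.0, 0.0, 2.1, 1],
[30.8, -34.9, 2.9, 0.0, 0.0, 2.1, 1],
[29.5, -36.1, 3.0, 0.0, 0.0, 2.2, 1],
[28.1, -37.1, 3.0, 0.0, 0.0, 2.1, 1],
[26.7, -38.2, 2.9, 0.0, 0.0, 2.1, 1],
[25.3, -39.1, 3.0, 0.0, 0.0, 2.1, 1],
[23.9, -40.0, 2.9, 0.0, 0.0, 2.2, 1],
[22.3, -40.9, 3.0, 0.0, 0.0, 2.1, 1],
[20.7, -41.7, 3.0, 0.0, 0.0, 2.1, 1],
[19.3, -42.4, 2.9, 0.0, 0.0, 2.1, 1],
[17.7, -43.1, 3.0, 0.0, 0.0, 2.1, 1],
[16.1, -43.7, 3.0, -0.1, 0.0, 2.2, 1],
[14.4, -44.4, 2.8, 0.0, 0.0, 2.1, 1],
[12.7, -44.8, 2.9, 0.0, 0.0, 2.1, 1],
[11.1, -45.2, 2.9, 0.0, 0.0, 2.1, 1],
[9.5, -45.6, 2.9, 0.0, 0.0, 2.2, 1],
[7.7, -46.0, 2.9, 0.0, 0.0, 2.1, 1],

[0.0, 0.0, 16.5, 0.0, 0.0, 0.0, 1],
[0.0, 0.0, 16.5, 0.0, 0.0, 0.0, 1],
[0.0, 0.0, 16.5, 0.0, 0.0, 0.0, 1],
[0.0, 0.0, 16.5, 0.0, 0.0, 0.0, 1],
```

Emit:
apply_moves(series=[[32, -34, 3, 0, 0, 2.1, 1], [31, -35, 3, 0, 0, 2.1, 1], [29.5, -36, 3, 0, 0, 2.1, 1], [28, -37, 3, 0, 0, 2.1, 1], [26.7, -38, 3, 0, 0, 2.1, 1], [25.3, -39, 3, 0, 0, 2.1, 1], [24, -40, 3, 0, 0, 2.1, 1], [22.3, -41, 3, 0, 0, 2.1, 1], [20.7, -41.7, 3, 0, 0, 2.1, 1], [19.3, -42.4, 3, 0, 0, 2.1, 1], [17.7, -43, 3, 0, 0, 2.1, 1], [16, -43.7, 3, 0, 0, 2.1, 1]])

```text
time_s: 1.6
position: [0.4088, 0.036, 0.1952]
tool_rot: [[1.0, 0.002, -0.0], [0.002, -1.0, -0.0], [-0.0, 0.0, -1.0]]
ft_force: [0.7, -0.1, 0.7]
grip_width: 0.0854
gripper_force: 0.0
```

Emit:
apply_moves(series=[[14.4, -44.4, 3, 0, 0, 2.1, 1], [12.7, -44.8, 3, 0, 0, 2.1, 1], [11, -45.2, 3, 0, 0, 2.1, 1], [9.5, -45.6, 3, 0, 0, 2.2, 1], [7.7, -46, 3, 0, 0, 2.1, 1], [0, 0, 0, 0, 0, 0, 1]])

```text
time_s: 2.35
position: [0.4798, 0.2585, 0.1793]
tool_rot: [[0.984, -0.178, -0.001], [-0.178, -0.984, -0.0], [-0.001, 0.0, -1.0]]
ft_force: [-0.4, -0.3, -0.4]
grip_width: 0.0853
gripper_force: 0.0
```

```bash
python3 - <<'E'
from plan import *
print(now()[0],now()[2]["q"].round(1))
R=tool(-10.7);H=[482,256,134]
go([(grasp(H,R),R,4)],1)
b=get_image("scene");save(b,"d0.png")
E
```

```text
[479.77646723 258.45924362 179.32875152] [ 15.9  23.8  80.2   0.   76.1 116.1]
[0.7, 0.5, 16.0, 0.0, 0.0, 0.1, 1],
[0.7, 0.5, 16.0, 0.0, 0.0, 0.1, 1],
[0.6, 0.5, 16.0, 0.0, 0.0, 0.1, 1],
[0.7, 0.5, 16.0, 0.0, 0.1, 0.1, 1],
```

Emit:
apply_moves(series=[[1, 1, 16, 0, 0, 0.1, 1], [1, 0.5, 16, 0, 0, 0.1, 1], [0.7, 0.5, 16, 0, 0, 0.1, 1], [0, 0, 16, 0, 0, 0.1, 1], [0, 0, 0, 0, 0, 0, 0], [0, 0, 0, 0, 0, 0, 0], [0, 0, 0, 0, 0, 0, 0], [0, 0, 0, 0, 0, 0, 0]], grip_force=110)

```text
time_s: 3.4
position: [0.4823, 0.254, 0.1169]
tool_rot: [[0.982, -0.188, 0.001], [-0.188, -0.982, 0.001], [0.001, -0.001, -1.0]]
ft_force: [-0.7, 6.1, 6.7]
grip_width: 0.0123
gripper_force: 42.8
```

```bash
python3 - <<'E'
from plan import *
y=-10.7;p,R,s=now();print(p,R.as_matrix()[:,0],s["grip_width"],s["gripper_force"])
Rz=Ro.from_euler('z',y,degrees=True)
F=np.array([498,266,87])+Rz.apply([0,-20,0])
def G(ty):
    Rb=Rz*Ro.from_euler('Y',ty,degrees=True);return F+Rb.apply([0,8,102])
up=p+[0,0,25]
def T(ty): R1=tool(y,0,ty);return grasp(G(ty),R1),R1
st=go([(up,tool(y),3),(*T(0),4)],0)
print('--');st=go([(*T(14),2),(*T(28),2),],0,st)
print('--');st=go([(*T(14),2),(*T(0),2),(*T(-14),2),(*T(-28),2)],0,st)
print('--');st=go([(*T(-14),2),(*T(0),2)],0,st)
E
```

```text
[482.33744057 253.97940052 116.90462676] [ 0.98218339 -0.18792222  0.00101211] 0.012316701724032833 42.81880974769592
[0.0, 0.0, -8.3, 0.0, 0.0, 0.0, 0],
[0.0, 0.0, -8.4, 0.0, 0.0, -0.1, 0],
[0.0, 0.0, -8.3, -0.1, -0.1, 0.0, 0],

[3.3, -0.7, -7.1, 0.0, 0.0, 0.0, 0],
[3.3, -0.7, -7.1, 0.0, 0.0, 0.0, 0],
[3.3, -0.6, -7.1, 0.0, 0.0, 0.0, 0],
[3.3, -0.7, -7.1, 0.0, 0.0, 0.0, 0],

--
[10.1, 0.0, 1.2, 0.0, -7.0, 0.0, 0],
[10.1, 0.0, 0.0, 0.0, -7.0, 0.0, 0],

[10.1, 0.0, 1.2, 0.0, -7.0, 0.0, 0],
[10.1, -0.1, 0.0, 0.0, -7.0, 0.0, 0],

--
[-10.1, 0.0, 1.3, 0.0, 7.0, 0.0, 0],
[-10.1, 0.1, 0.0, 0.0, 7.0, 0.0, 0],

[-10.1, 0.0, 1.2, 0.0, 7.0, 0.0, 0],
[-10.1, 0.0, 0.1, 0.0, 7.0, 0.0, 0],

[-10.1, 0.0, 1.2, 0.0, 7.0, 0.0, 0],
[-10.1, 0.0, 0.0, 0.1, 7.0, 0.0, 0],

[-10.1, 0.0, 1.2, 0.0, 7.0, 0.0, 0],
[-10.2, 0.0, 0.1, 0.0, 7.0, 0.0, 0],

--
[10.1, 0.0, 1.2, 0.0, -7.0, 0.0, 0],
[10.2, 0.0, 0.0, 0.0, -7.0, 0.0, 0],

[10.1, 0.0, 1.2, 0.0, -7.0, 0.0, 0],
[10.1, 0.0, 0.0, 0.0, -7.0, 0.0, 0],
```

Emit:
apply_moves(series=[[0, 0, 0, 0, 0, 0, 0], [0, 0, 0, 0, 0, 0, 0], [0, 0, -6, 0, 0, 0, 0], [0, 0, -9, 0, 0, 0, 0], [0, 0, -9, 0, 0, 0, 0], [3.5, -0.7, -8, 0, 0, 0, 0], [3.5, -0.7, -8, 0, 0, 0, 0], [3.5, -0.7, -8, 0, 0, 0, 0], [3, -0.7, -6, 0, 0, 0, 0], [0, 0, 0, 0, 0, 0, 0]], grip_force=120)

```text
time_s: 4.65
position: [0.4963, 0.254, 0.1707]
tool_rot: [[0.982, -0.188, 0.001], [-0.188, -0.982, 0.0], [0.001, -0.0, -1.0]]
ft_force: [0.3, -0.4, -5.8]
grip_width: 0.0096
gripper_force: 117.3
```

```bash
python3 - <<'E'
from plan import *
t=get_image("top");b=get_image("scene")
cv2.imwrite("pics/d.png",np.hstack([cv2.resize(t["frame"][210:320,135:245,::-1],(400,400)),cv2.resize(b["frame"][275:415,190:330,::-1],(400,400))]))
E
```

```text
(no output)
```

View pics/d.png

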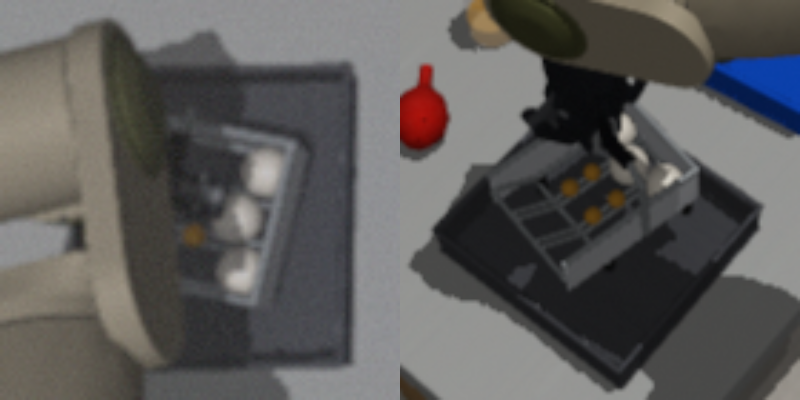

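The basket is held level above the pan (four brass balls visible on the wires near (580–615,170–215), white balls at the closed end). Now rock it.

Emit:
apply_moves(series=[[10, 0, 1, 0, -7, 0, 0], [10, 0, 0, 0, -7, 0, 0], [10, 0, 1, 0, -7, 0, 0], [10, 0, 0, 0, -7, 0, 0], [0, 0, 0, 0, 0, 0, 0], [0, 0, 0, 0, 0, 0, 0], [-10, 0, 1, 0, 7, 0, 0], [-10, 0, 0, 0, 7, 0, 0], [-10, 0, 1, 0, 7, 0, 0], [-10, 0, 0, 0, 7, 0, 0]])

```text
time_s: 6.0
position: [0.4946, 0.2544, 0.1728]
tool_rot: [[0.982, -0.186, 0.007], [-0.186, -0.982, 0.0], [0.007, -0.001, -1.0]]
ft_force: [0.2, -0.1, -5.5]
grip_width: 0.0104
gripper_force: 117.6
```

Emit:
apply_moves(series=[[-10, 0, 1, 0, 7, 0, 0], [-10, 0, 0, 0, 7, 0, 0], [-10, 0, 1, 0, 7, 0, 0], [-10, 0, 0, 0, 7, 0, 0], [0, 0, 0, 0, 0, 0, 0], [0, 0, 0, 0, 0, 0, 0], [10, 0, 1, 0, -7, 0, 0], [10, 0, 0, 0, -7, 0, 0], [10, 0, 1, 0, -7, 0, 0], [10, 0, 0, 0, -7, 0, 0], [0, 0, -5, 0, 0, 0, 0], [0, 0, 0, 0, 0, 0, 0]])

```text
time_s: 7.5
position: [0.496, 0.254, 0.1776]
tool_rot: [[0.982, -0.188, 0.002], [-0.188, -0.982, 0.0], [0.002, -0.001, -1.0]]
ft_force: [-0.8, 0.1, -5.0]
grip_width: 0.0102
gripper_force: 117.7
```

```bash
python3 - <<'E'
from plan import *
t=get_image("top");b=get_image("scene")
cv2.imwrite("pics/e.png",np.hstack([cv2.resize(t["frame"][210:320,135:245,::-1],(400,400)),cv2.resize(b["frame"][275:415,190:330,::-1],(400,400))]))
for nm,im in(("t",t),("s",b)):
    C=cloud(im)*1000;hsv=cv2.cvtColor(im["frame"],cv2.COLOR_RGB2HSV);m=(hsv[...,0]>8)&(hsv[...,0]<28)&(hsv[...,1]>130)&(C[...,0]>380)&(C[...,0]<620)&(C[...,1]>150)&(C[...,1]<390)
    k,l,st,ce=cv2.connectedComponentsWithStats(m.astype(np.uint8))
    for j in range(1,k):print(nm,st[j,4],ce[j],np.median(C[l==j],0).round())
E
```

```text
t 6 [189.5 270.5] [497. 280.  21.]
s 21 [256.0952381  345.71428571] [523. 252.  19.]
s 5 [252. 350.] [523. 268.  19.]
```

View pics/e.png

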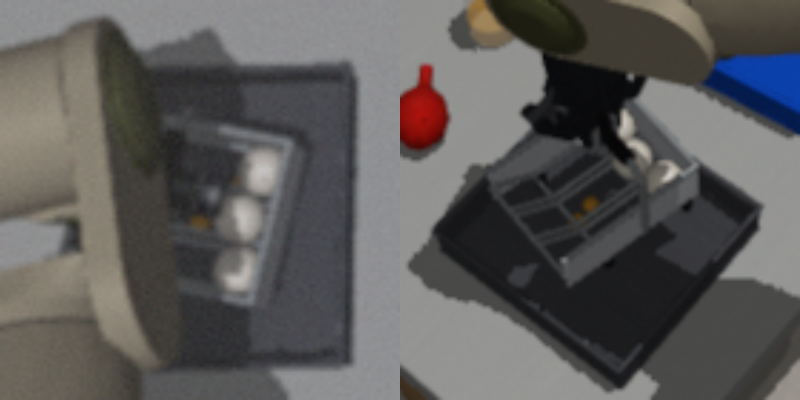

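Emit:
apply_moves(series=[[0, 0, -4, -6, 0, 0, 0], [0, 0, -4, -6, 0, 0, 0], [10, 0, 1, 0, -7, 0, 0], [10, 0, 0, 0, -7, 0, 0], [10, 0, 1, 0, -7, 0, 0], [10, 0, 0, 0, -7, 0, 0], [0, 0, 0, 0, 0, 0, 0], [-10, 0, 1, 0, 7, 0, 0], [-10, 0, 0, 0, 7, 0, 0], [-10, 0, 1, 0, 7, 0, 0], [-10, 0, 0, 0, 7, 0, 0]])

```text
time_s: 8.98
position: [0.4948, 0.2553, 0.1873]
tool_rot: [[0.983, -0.182, -0.031], [-0.184, -0.961, -0.204], [0.007, 0.206, -0.978]]
ft_force: [0.3, -0.2, -5.8]
grip_width: 0.0104
gripper_force: 117.9
```

Emit:
apply_moves(series=[[-10, 0, 1, 0, 7, 0, 0], [-10, 0, 0, 0, 7, 0, 0], [-10, 0, 1, 0, 7, 0, 0], [-10, 0, 0, 0, 7, 0, 0], [0, 0, 0, 0, 0, 0, 0], [10, 0, 1, 0, -7, 0, 0], [10, 0, 0, 0, -7, 0, 0], [10, 0, 1, 0, -7, 0, 0], [10, 0, 0, 0, -7, 0, 0], [0, 0, -10, 5, 0, 0, 0], [0, 0, -20, 5, 0, 0, 0], [0, 0, -20, 2, 0, 0, 0]])

```text
time_s: 10.48
position: [0.4973, 0.2596, 0.2382]
tool_rot: [[0.982, -0.187, 0.002], [-0.187, -0.982, 0.002], [0.001, -0.003, -1.0]]
ft_force: [0.3, -0.0, -4.4]
grip_width: 0.0104
gripper_force: 117.9
```

```bash
cat > cnt.py <<'E'
from plan import *
t=get_image("top");b=get_image("scene")
for nm,im in(("t",t),("s",b)):
    C=cloud(im)*1000;hsv=cv2.cvtColor(im["frame"],cv2.COLOR_RGB2HSV);m=(hsv[...,0]>8)&(hsv[...,0]<28)&(hsv[...,1]>130)&(C[...,0]>380)&(C[...,0]<620)&(C[...,1]>150)&(C[...,1]<390)
    k,l,st,ce=cv2.connectedComponentsWithStats(m.astype(np.uint8))
    for j in range(1,k):print(nm,st[j,4],ce[j],np.median(C[l==j],0).round())
print(now()[2]["q"].round(0))
E
python3 cnt.py
python3 - <<'E'
from plan import *
p,R,s=now();print(p,R.as_matrix(),s["ft_force"])
y=-10.7
# handle over: between pan & tub, high
go([(grasp([470,0,250],tool(y)),tool(y),6)],0)
for t in (0,-30,-45,-60):
    print(t,[pt([0,0,0],y,b,t).round() for b in([0,70,53],[0,30,28],[0,-70,0],[0,24,0])])
E
```

```text
s 27 [264.59259259 355.25925926] [487. 258.  17.]
s 31 [257.25806452 361.38709677] [490. 284.  17.]
[ 15.  23.  72.   0.  85. 116.]
[497.96277903 259.83760103 239.59353969] [[ 0.98220561 -0.1877246   0.00562228]
 [-0.18773741 -0.98221753  0.0018405 ]
 [ 0.00517679 -0.00286326 -0.9999825 ]] [ 0.83567794  0.1197219  -4.3450661 ]
[3.5, 43.4, 1.3, 0.0, 0.0, 0.0, 0],
[3.6, 43.4, 1.3, -0.1, -0.1, 0.0, 0],
[3.5, 43.4, 1.3, 0.0, 0.0, -0.1, 0],
[3.5, 43.5, 1.3, 0.0, -0.1, 0.0, 0],
[3.5, 43.4, 1.4, 0.0, 0.0, 0.0, 0],
[3.5, 43.4, 1.3, -0.1, -0.1, 0.0, 0],

0 [array([ 15.,  81., -77.]), array([   8.,   41., -102.]), array([ -11.,  -57., -130.]), array([   7.,   35., -130.])]
-30 [array([   6.,   32., -108.]), array([  -3.,  -14., -109.]), array([ -21., -113.,  -84.]), array([  -6.,  -33., -131.])]
-45 [array([   1.,    3., -112.]), array([  -8.,  -42., -102.]), array([ -25., -131.,  -51.]), array([ -12.,  -65., -117.])]
-60 [array([  -5.,  -25., -110.]), array([-13., -66., -87.]), array([ -26., -139.,  -15.]), array([-18., -93., -96.])]
```

Emit:
apply_moves(series=[[1, 12, 0, 0, 0, 0, 0], [2, 25, 1, 0, 0, 0, 0], [3, 30, 1, 0, 0, 0, 0], [3, 30, 1, 0, 0, 0, 0], [3, 30, 1, 0, 0, 0, 0], [3, 30, 1, 0, 0, 0, 0], [3, 30, 1, 0, 0, 0, 0], [3, 30, 1, 0, 0, 0, 0], [2, 25, 1, 0, 0, 0, 0], [0, 12, 0, 0, 0, 0, 0]])

```text
time_s: 11.82
position: [0.4712, 0.0051, 0.2276]
tool_rot: [[0.982, -0.189, -0.002], [-0.189, -0.982, -0.0], [-0.002, 0.0, -1.0]]
ft_force: [-0.4, -0.6, -4.6]
grip_width: 0.0103
gripper_force: 117.9
```

```bash
cat >> cnt.py <<'E'
cv2.imwrite("pics/f.png",np.hstack([cv2.resize(t["frame"][200:330,145:275,::-1],(400,400)),cv2.resize(b["frame"][225:405,200:380,::-1],(400,400))]))
print(now()[0],now()[1].as_matrix()[:,0],now()[2]["ft_force"])
E
python3 cnt.py
```

```text
t 20 [194.05 260.9 ] [523. 270.  19.]
t 16 [201.6875 260.25  ] [526. 249.  19.]
t 18 [189.5        271.44444444] [496. 280.  17.]
t 21 [199. 273.] [490. 254.  19.]
s 29 [256.4137931  346.27586207] [522. 253.  17.]
s 27 [251.62962963 352.03703704] [520. 274.  16.]
s 29 [264.5862069  355.37931034] [487. 258.  17.]
s 30 [257.36666667 361.36666667] [490. 283.  17.]
[-14.  14.  86.  -0.  80.  87.]
[471.48460403   5.47195522 227.960317  ] [ 0.98200298 -0.18886154 -0.00121197] [ 1.09793082 -0.17544103 -5.20966382]
```

View pics/f.png

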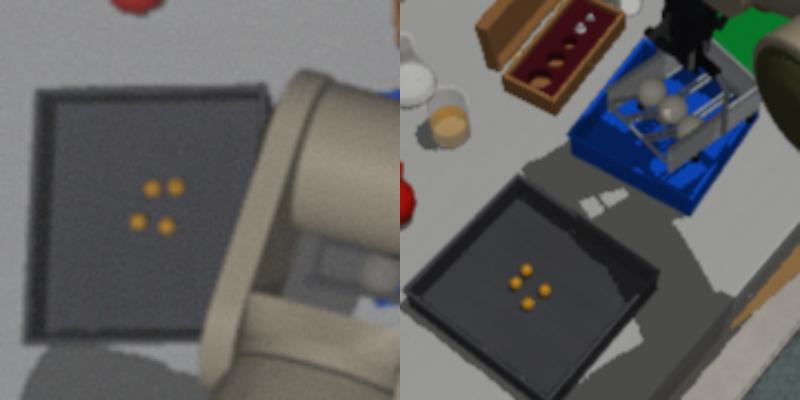

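```bash
python3 - <<'E'
from plan import *
y=-10.7
def T(t,z):
    S=np.array([522,-48,z]);G=S-pt([0,0,0],y,[0,70,53],t);R=tool(y,t);print(t,G.round());return grasp(G,R),R
segs=[(*T(-30,97),6),(*T(-45,76),4),(*T(-62,67),4)]
go(segs,0)
E
```

```text
-30 [516. -80. 205.]
-45 [521. -51. 188.]
-62 [527. -19. 176.]
[10.0, 14.1, 6.6, -5.0, 0.0, 0.0, 0],
[10.0, 13.5, 7.8, -5.0, 0.0, -0.1, 0],
[9.9, 12.9, 8.9, -5.0, 0.1, 0.0, 0],
[10.0, 11.9, 10.0, -5.0, 0.0, 0.0, 0],
[9.9, 11.1, 11.0, -5.0, 0.0, 0.0, 0],
[9.9, 10.0, 12.0, -5.0, 0.0, -0.1, 0],

[0.0, -7.1, -0.3, -3.7, 0.0, 0.0, 0],
[0.0, -7.1, -0.7, -3.8, 0.0, 0.0, 0],
[0.0, -6.9, -1.2, -3.7, 0.0, 0.0, 0],
[0.1, -7.0, -1.6, -3.8, 0.0, 0.0, 0],

[0.0, -6.7, -3.8, -4.2, 0.0, 0.0, 0],
[0.0, -6.5, -4.2, -4.3, 0.0, 0.0, 0],
[0.0, -6.1, -4.8, -4.2, 0.0, 0.0, 0],
[0.0, -5.7, -5.1, -4.3, 0.0, 0.0, 0],
```

Emit:
apply_moves(series=[[10, 14, 7, -5, 0, 0, 0], [10, 13.5, 8, -5, 0, 0, 0], [10, 13, 9, -5, 0, 0, 0], [10, 12, 10, -5, 0, 0, 0], [10, 11, 11, -5, 0, 0, 0], [10, 10, 12, -5, 0, 0, 0], [0, 0, 0, 0, 0, 0, 0]])

```text
time_s: 12.8
position: [0.5149, -0.0873, 0.1867]
tool_rot: [[0.982, -0.161, -0.095], [-0.187, -0.852, -0.489], [-0.003, 0.499, -0.867]]
ft_force: [-0.2, 0.6, -5.5]
grip_width: 0.0104
gripper_force: 118.0
```

Emit:
apply_moves(series=[[0, -7, 0, -3.7, 0, 0, 0], [0, -7, -1, -3.7, 0, 0, 0], [0, -7, -1, -3.8, 0, 0, 0], [0, -7, -2, -3.8, 0, 0, 0], [0, 0, 0, 0, 0, 0, 0], [0, 0, 0, 0, 0, 0, 0], [0, -6.5, -4, -4, 0, 0, 0], [0, -6.5, -4, -4, 0, 0, 0], [0, -6, -5, -4.5, 0, 0, 0], [0, -6, -5, -4.5, 0, 0, 0], [0, 0, 0, 0, 0, 0, 0], [0, 0, 0, 0, 0, 0, 0]])

```text
time_s: 14.3
position: [0.5253, -0.0351, 0.1674]
tool_rot: [[0.982, -0.09, -0.166], [-0.189, -0.463, -0.866], [0.001, 0.882, -0.472]]
ft_force: [-0.2, -0.5, -4.7]
grip_width: 0.0103
gripper_force: 118.3
```

```bash
python3 - <<'E'
from plan import *
b=get_image("scene");t=get_image("top")
cv2.imwrite("pics/g.png",np.hstack([cv2.resize(b["frame"][205:355,235:385,::-1],(400,400)),cv2.resize(t["frame"][210:320,250:360,::-1],(400,400))]))
print(now()[0],now()[1].as_matrix()[:,2],now()[2]["ft_force"],now()[2]["q"].round())
E
```

```text
[525.21594557 -35.2046621  167.62398587] [-0.16595151 -0.86633383 -0.47108999] [ 0.21297366  0.37308978 -5.07787844] [  7.  38.  81. -57.  90. 124.]
```

View pics/g.png

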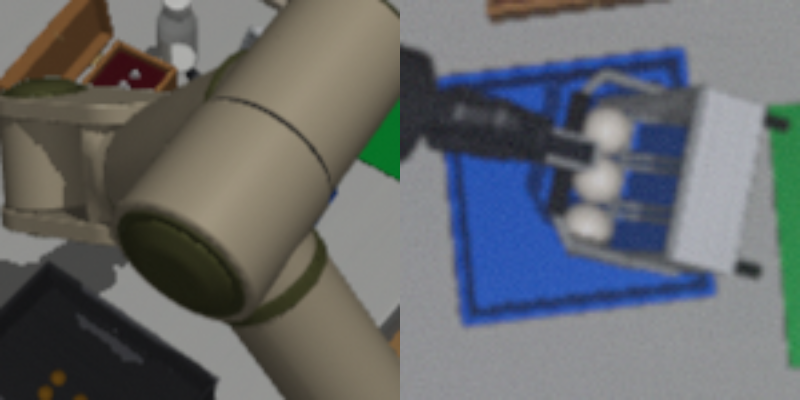

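```bash
cat > tilt.py <<'E'
from plan import *
t=get_image("top");C=cloud(t)*1000
# crop px (700..770,100..265) of 400px/110px
def plane(u0,u1,v0,v1):
    X=C[v0:v1,u0:u1].reshape(-1,3);X=X[(X[:,2]>30)];c=np.median(X,0);k=np.abs(X-c).max(1)<60;X=X[k]
    w,v=np.linalg.eigh(np.cov(X.T));n=v[:,0]*np.sign(v[2,0]);return c.round(),n.round(2),len(X),w.round(1)
if __name__=="__main__":
    print(plane(334,341,240,276))
    g=t["frame"];m=(g.min(2)>150)&(C[...,1]>-100)&(C[...,1]<60)&(C[...,0]>420)&(C[...,0]<620)
    k,l,st,ce=cv2.connectedComponentsWithStats(m.astype(np.uint8))
    for j in range(1,k):
        if st[j,4]>15:print(st[j,4],ce[j],np.median(C[l==j],0).round())
    print(C[253,320:345].round())
E
python3 tilt.py
```

```text
(array([ 513., -117.,  189.]), array([-0.1 , -0.55,  0.83]), 251, array([  2.8,  31.9, 601.5]))
70 [306.75714286 245.44285714] [557. -42.  91.]
65 [304.4        259.27692308] [519. -38.  93.]
54 [328.         273.25925926] [473. -96. 197.]
50 [301.18 271.24] [490. -28.  93.]
[[ 538.  -76.   90.]
 [ 539.  -79.   85.]
 [ 539.  -81.   84.]
 [ 552.  -84.    1.]
 [ 551.  -86.    3.]
 [ 551.  -89.    3.]
 [ 551.  -92.    7.]
 [ 551.  -95.    5.]
 [ 538.  -97.   90.]
 [ 521.  -98.  202.]
 [ 521. -101.  203.]
 [ 522. -103.  196.]
 [ 522. -105.  198.]
 [ 523. -108.  193.]
 [ 523. -110.  195.]
 [ 522. -112.  197.]
 [ 523. -115.  195.]
 [ 523. -117.  193.]
 [ 523. -120.  190.]
 [ 524. -122.  189.]
 [ 524. -125.  186.]
 [ 524. -127.  184.]
 [ 524. -129.  187.]
 [ 525. -132.  179.]
 [ 525. -134.  178.]]
```

Emit:
apply_moves(series=[[0, -6, -5, -4.5, 0, 0, 0], [0, -6, -5, -4.5, 0, 0, 0], [0, 0, 0, 0, 0, 0, 0], [0, 0, 0, 0, 0, 0, 0]])

```text
time_s: 14.95
position: [0.528, -0.021, 0.1609]
tool_rot: [[0.982, -0.063, -0.178], [-0.188, -0.321, -0.928], [0.001, 0.945, -0.327]]
ft_force: [-0.5, -0.5, -3.3]
grip_width: 0.0103
gripper_force: 118.4
```

```bash
python3 tilt.py; python3 - <<'E'
from plan import *
p,R,s=now();print(p,R.as_matrix()[:,2],s["q"].round(),s["ft_force"])
Rb=R*Ro.from_matrix(np.diag([1.,-1,-1]));G=p-R.as_matrix()[:,2]*PZ
for c in([557,-42,75],[519,-38,75],[490,-28,75]):print((Rb.inv().apply(np.array(c)-G)+[0,-12,130]).round())
E
```

```text
(array([ 519., -116.,  188.]), array([-0.07, -0.48,  0.87]), 216, array([  3.2,  24. , 548.5]))
415 [324.78072289 261.0746988 ] [498. -89. 199.]
73 [306.43835616 245.98630137] [557. -40.  86.]
74 [303.87837838 259.21621622] [522. -35.  87.]
50 [300.72 271.5 ] [490. -28.  86.]
[[ 521.  -77.  206.]
 [ 521.  -80.  202.]
 [ 521.  -82.  201.]
 [ 522.  -84.  198.]
 [ 521.  -87.  204.]
 [ 521.  -89.  202.]
 [ 522.  -91.  198.]
 [ 522.  -94.  196.]
 [ 522.  -96.  196.]
 [ 522.  -98.  196.]
 [ 523. -101.  192.]
 [ 523. -103.  192.]
 [ 523. -105.  192.]
 [ 523. -108.  195.]
 [ 522. -110.  196.]
 [ 523. -113.  192.]
 [ 523. -115.  190.]
 [ 523. -117.  189.]
 [ 523. -120.  189.]
 [ 524. -122.  187.]
 [ 524. -125.  187.]
 [ 524. -127.  185.]
 [ 552. -136.    3.]
 [ 552. -139.    3.]
 [ 552. -142.    0.]]
[527.96211077 -21.07243112 161.10833563] [-0.17764661 -0.92807415 -0.32729201] [ 10.  43.  80. -63.  96. 128.] [ 0.44536417  0.11976252 -5.3803803 ]
[32. 64. 69.]
[-6. 63. 66.]
[-36.  65.  70.]
```

Emit:
apply_moves(series=[[0, -6, -6, -4, 0, 0, 0], [4, 0, 0, 0, -4, 0, 0], [-8, -5, -6, -4, 8, 0, 0], [8, 0, 0, 0, -8, 0, 0], [-4, 0, 0, 0, 4, 0, 0], [0, 0, 0, 0, 0, 0, 0], [0, 0, 0, 0, 0, 0, 0]])

```text
time_s: 15.88
position: [0.5314, -0.0051, 0.1542]
tool_rot: [[0.982, -0.037, -0.185], [-0.189, -0.188, -0.964], [0.001, 0.981, -0.192]]
ft_force: [0.1, -0.5, -4.2]
grip_width: 0.0103
gripper_force: 118.5
```

```bash
sed -i 's/^    print(C\[253.*$/    cv2.imwrite("pics\/h%d.png"%int(now()[2]["time_s"]*100),cv2.resize(g[200:320,240:360,::-1],(600,600)))/' tilt.py; python3 tilt.py; python3 - <<'E'
from plan import *
p,R,s=now();print(p,R.as_matrix()[:,2],s["q"].round(),s["ft_force"])
E
ls pics
```

```text
(array([ 541., -113.,  185.]), array([-0.22, -0.6 ,  0.77]), 16, array([ 2.5, 13.8, 56.4]))
852 [319.86150235 256.97769953] [511. -77. 199.]
17 [302.         244.94117647] [560. -29.  82.]
21 [299.42857143 258.33333333] [525. -22.  83.]
[531.44953817  -5.14254685 154.13760598] [-0.18520999 -0.96385294 -0.19153268] [ 12.  47.  79. -67. 101. 131.] [ 0.34405735 -1.17804871 -5.05821815]
a.png
b.png
c.png
d.png
d0.png
e.png
f.png
g.png
h1592.png
```

View pics/h1592.png

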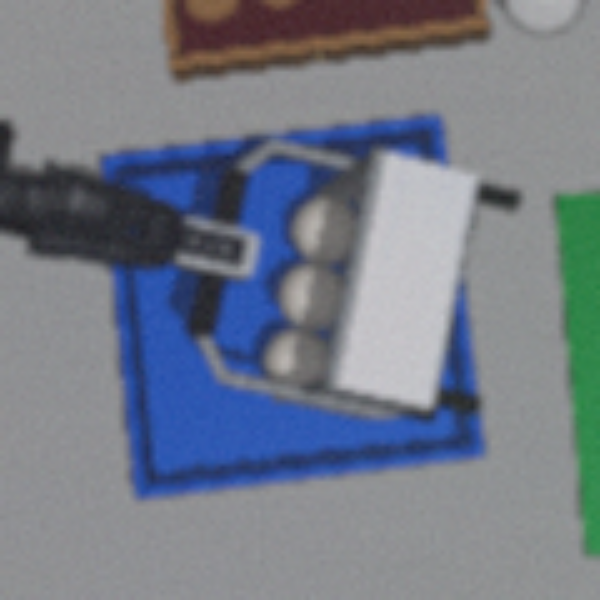

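```bash
cat > balls.py <<'E'
from plan import *
t=get_image("top");C=cloud(t)*1000;g=t["frame"]
v,u=np.mgrid[0:480,0:640]
m=(C[...,2]>25)&(C[...,2]<120)&(C[...,0]>440)&(C[...,0]<600)&(C[...,1]>-95)&(C[...,1]<60)&(g.max(2).astype(int)-g.min(2)<40)&(g.max(2)>80)
k,l,st,ce=cv2.connectedComponentsWithStats(m.astype(np.uint8))
for j in range(1,k):
    if st[j,4]>10:
        X=C[l==j];i=X[:,2].argsort()[-6:];print(st[j,4],ce[j].round(),np.median(X,0).round(),"top",X[i].mean(0).round(),"zmin",X[:,2].min().round())
s=now()[2];print(s["time_s"],s["ft_force"].round(1),np.linalg.norm(s["wrist_torque"]))
E
python3 balls.py
```

```text
432 [303. 257.] [528. -32.  80.] top [576. -54. 108.] zmin 57.0
15.975 [ 0.2  0.9 -4.3] 1.511354413002898
```

Emit:
apply_moves(series=[[0, 0, 0, 0, 0, 0, 0], [0, 0, 0, 0, 0, 0, 0]])

```text
time_s: 16.23
position: [0.5313, -0.005, 0.1537]
tool_rot: [[0.982, -0.036, -0.185], [-0.188, -0.188, -0.964], [0.0, 0.982, -0.191]]
ft_force: [-0.1, 0.5, -4.9]
grip_width: 0.0106
gripper_force: 118.5
```

```bash
python3 balls.py
```

```text
430 [303. 257.] [527. -32.  79.] top [576. -52. 109.] zmin 61.0
16.275 [ 0.1 -0.3 -5.2] 1.472345061520894
```

```bash
python3 - <<'E'
from plan import *
t=get_image("top");C=cloud(t)*1000
for v in(240,255,268):
    X=C[v,288:346];print(v);print(np.c_[np.arange(288,346),X].round()[:, [0,2,3]].astype(int).tolist())
E
```

```text
240
[[288, 2, 161], [289, 12, 2], [290, 8, 10], [291, 6, 5], [292, 3, 8], [293, 0, 4], [294, -2, 4], [295, -5, 2], [296, -8, 7], [297, -11, 1], [298, -14, 5], [299, -17, 7], [300, -19, 6], [301, -22, 5], [302, -25, 5], [303, -31, 72], [304, -34, 75], [305, -36, 76], [306, -39, 76], [307, -41, 70], [308, -44, 71], [309, -46, 63], [310, -49, 64], [311, -52, 70], [312, -55, 77], [313, -61, 203], [314, -63, 203], [315, -65, 200], [316, -68, 204], [317, -70, 203], [318, -72, 200], [319, -75, 199], [320, -77, 205], [321, -79, 199], [322, -82, 199], [323, -84, 199], [324, -86, 198], [325, -89, 195], [326, -91, 199], [327, -93, 195], [328, -96, 194], [329, -98, 193], [330, -101, 195], [331, -103, 195], [332, -105, 191], [333, -108, 192], [334, -110, 193], [335, -112, 193], [336, -115, 187], [337, -117, 186], [338, -120, 183], [339, -122, 186], [340, -125, 184], [341, -127, 186], [342, -129, 183], [343, -132, 182], [344, -134, 181], [345, -145, 2]]
255
[[288, 0, 168], [289, -2, 161], [290, 8, 6], [291, 5, 7], [292, 3, 0], [293, -1, 6], [294, -4, 8], [295, -6, 10], [296, -9, 3], [297, -12, 5],
[... 1046 characters left out ...]
, -35, 79], [305, -37, 61], [306, -40, 64], [307, -48, 208], [308, -50, 207], [309, -52, 202], [310, -54, 201], [311, -57, 208], [312, -59, 203], [313, -61, 198], [314, -64, 199], [315, -66, 201], [316, -68, 198], [317, -71, 198], [318, -73, 197], [319, -75, 195], [320, -78, 197], [321, -80, 197], [322, -82, 200], [323, -85, 197], [324, -87, 196], [325, -89, 195], [326, -92, 193], [327, -94, 194], [328, -96, 193], [329, -99, 191], [330, -103, 8], [331, -106, 2], [332, -108, 45], [333, -111, 50], [334, -113, 49], [335, -117, 2], [336, -120, -3], [337, -123, -1], [338, -126, -1], [339, -128, 1], [340, -131, -4], [341, -134, 3], [342, -137, -1], [343, -139, -3], [344, -142, -2], [345, -145, 3]]
```

Emit:
apply_moves(series=[[0, 0, -8, 0, 0, 0, 0], [0, 0, 22, 0, 0, 0, 0], [0, 0, -16, 0, 0, 0, 0], [0, 0, 20, 0, 0, 0, 0], [0, 0, -12, 0, 0, 0, 0], [0, 0, 0, 0, 0, 0, 0]])

```text
time_s: 17.08
position: [0.5305, -0.0099, 0.1528]
tool_rot: [[0.982, -0.037, -0.183], [-0.187, -0.188, -0.964], [0.001, 0.982, -0.191]]
ft_force: [0.9, 0.1, -5.0]
grip_width: 0.0104
gripper_force: 118.5
```

```bash
python3 balls.py;python3 - <<'E'
from plan import *
t=get_image("top");C=cloud(t)*1000
for v in(245,258,268):
    X=C[v,275:312];print(v);print(np.c_[np.arange(275,312),X].round()[:, [0,2,3]].astype(int).tolist())
E
```

```text
441 [305. 258.] [526. -37.  78.] top [575. -56. 109.] zmin 59.0
17.125 [ 0.3 -0.4 -5.1] 1.5082848968594482
245
[[275, 29, 199], [276, 27, 194], [277, 25, 189], [278, 24, 182], [279, 21, 180], [280, 20, 172], [281, 17, 173], [282, 15, 174], [283, 13, 167], [284, 11, 168], [285, 9, 160], [286, 6, 162], [287, 4, 162], [288, 1, 162], [289, -1, 160], [290, 8, 6], [291, 6, 3], [292, 3, 6], [293, 0, 2], [294, -3, 4], [295, -5, 2], [296, -8, 7], [297, -11, 0], [298, -14, 3], [299, -17, 5], [300, -20, 5], [301, -26, 70], [302, -29, 75], [303, -31, 78], [304, -34, 80], [305, -37, 78], [306, -39, 86], [307, -42, 80], [308, -44, 79], [309, -47, 82], [310, -50, 81], [311, -52, 77]]
258
[[275, 50, 1], [276, 47, 3], [277, 43, 6], [278, 41, 2], [279, 38, 8], [280, 35, 3], [281, 33, 5], [282, 15, 165], [283, 13, 164], [284, 10, 163], [285, 8, 161], [286, 5, 162], [287, 3, 159], [288, 13, 6], [289, 10, 3], [290, 8, 3], [291, 5, 0], [292, 2, 5], [293, -1, 6], [294, -4, 5], [295, -6, 7], [296, -9, 6], [297, -12, 0], [298, -18, 66], [299, -21, 75], [300, -24, 84], [301, -27, 79], [302, -29, 78], [303, -32, 84], [304, -35, 81], [305, -37, 85], [306, -40, 83], [307, -42, 81], [308, -45, 85], [309, -48, 78], [310, -50, 75], [311, -56, 202]]
268
[[275, 48, 5], [276, 46, 3], [277, 43, 5], [278, 40, 5], [279, 37, 6], [280, 35, 5], [281, 32, 6], [282, 15, 162], [283, 12, 160], [284, 10, 163], [285, 21, 5], [286, 18, 7], [287, 15, 3], [288, 12, 7], [289, 10, 3], [290, 7, 1], [291, 4, 0], [292, 1, 8], [293, -1, 3], [294, -4, 2], [295, -7, 1], [296, -9, 1], [297, -16, 70], [298, -19, 76], [299, -22, 75], [300, -25, 78], [301, -27, 76], [302, -30, 82], [303, -32, 81], [304, -35, 77], [305, -37, 73], [306, -40, 69], [307, -40, 3], [308, -45, 63], [309, -52, 202], [310, -54, 201], [311, -57, 204]]
```

Emit:
apply_moves(series=[[0, 12, 0, 0, 0, 0, 0], [0, 12, 0, 0, 0, 0, 0], [0, -24, 0, 0, 0, 0, 0], [0, 0, 0, 0, 0, 0, 0], [12, 0, 0, 0, 0, 0, 0], [-24, 0, 0, 0, 0, 0, 0], [24, 0, 0, 0, 0, 0, 0], [-12, 0, 0, 0, 0, 0, 0], [0, 0, 0, 0, 0, 0, 0]])

```text
time_s: 18.3
position: [0.53, -0.0108, 0.1532]
tool_rot: [[0.982, -0.036, -0.184], [-0.188, -0.187, -0.964], [0.0, 0.982, -0.191]]
ft_force: [0.4, 0.8, -4.5]
grip_width: 0.0105
gripper_force: 118.5
```

```bash
python3 balls.py;python3 tilt.py|tail -6
```

```text
437 [305. 258.] [526. -37.  78.] top [574. -58. 106.] zmin 59.0
18.35 [-0.3  0.  -4.8] 1.53706415872593
(array([ 538., -113.,  190.]), array([-0.1 , -0.7 ,  0.71]), 51, array([  2. ,  17.2, 158.5]))
759 [321.34914361 258.21343874] [507. -82. 198.]
21 [304.33333333 246.0952381 ] [557. -34.  81.]
21 [301.47619048 258.66666667] [524. -27.  81.]
16 [298.8125 271.625 ] [489. -22.  80.]
```

```bash
python3 - <<'E'
from plan import *
y=-10.7
def T(t,z,sy=-48):
    S=np.array([522,sy,z]);G=S-pt([0,0,0],y,[0,70,53],t);R=tool(y,t);return grasp(G,R),R
st=go([(*T(-60,85),2),(*T(-40,98),2),(*T(-15,118),3)],0)
print('---');go([(*T(-35,105),2),(*T(-55,90),2),(*T(-75,78),2)],0,st)
E
```

```text
[-0.6, 18.5, 11.0, 9.5, 0.0, 0.0, 0],
[-0.7, 20.1, 7.8, 9.5, 0.1, -0.1, 0],

[0.0, 13.1, 12.5, 10.0, 0.0, 0.0, 0],
[0.0, 15.1, 10.1, 10.0, 0.0, 0.0, 0],

[0.0, 9.9, 8.3, 8.3, 0.0, 0.0, 0],
[0.0, 11.1, 6.7, 8.4, 0.0, 0.0, 0],
[0.0, 11.8, 5.0, 8.3, 0.0, 0.0, 0],

---
[0.0, -14.1, -6.0, -10.0, 0.0, 0.0, 0],
[0.0, -12.9, -8.3, -10.0, 0.0, 0.0, 0],

[0.0, -16.7, -6.1, -10.0, 0.0, 0.0, 0],
[0.0, -15.4, -8.9, -10.0, 0.0, 0.0, 0],

[0.0, -17.4, -8.8, -10.0, 0.0, 0.0, 0],
[0.0, -15.5, -11.8, -10.0, 0.0, 0.0, 0],
```

Emit:
apply_moves(series=[[0, 18, 11, 9.5, 0, 0, 0], [0, 20, 8, 9.5, 0, 0, 0], [0, 13, 12.5, 10, 0, 0, 0], [0, 15, 10, 10, 0, 0, 0], [0, 10, 8, 8.3, 0, 0, 0], [0, 11, 7, 8.3, 0, 0, 0], [0, 12, 5, 8.4, 0, 0, 0], [0, 0, 0, 0, 0, 0, 0], [0, 0, 0, 0, 0, 0, 0], [0, 0, 0, 0, 0, 0, 0]])

```text
time_s: 19.65
position: [0.5108, -0.1101, 0.194]
tool_rot: [[0.983, -0.179, -0.05], [-0.186, -0.949, -0.255], [-0.002, 0.26, -0.966]]
ft_force: [0.7, 0.9, -4.6]
grip_width: 0.0102
gripper_force: 118.1
```

```bash
python3 - <<'E'
from plan import *
p,R,s=now();print(p,R.as_matrix()[:,2].round(2),s["q"].round(),s["ft_force"])
t=get_image("top");b=get_image("scene")
cv2.imwrite("pics/i.png",np.hstack([cv2.resize(t["frame"][200:320,240:360,::-1],(400,400)),cv2.resize(b["frame"][210:330,265:385,::-1],(400,400))]))
E
```

```text
[ 510.847723   -110.09170863  194.00196864] [-0.05 -0.26 -0.97] [-18.  22.  83. -16.  74.  87.] [ 0.68660432  0.92223933 -4.62876601]
```

View pics/i.png

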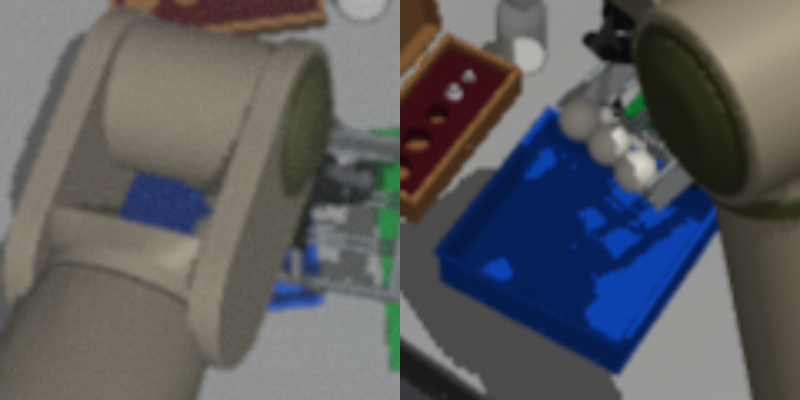

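Emit:
apply_moves(series=[[0, 0, -10, 10, 0, 0, 0], [0, 0, -12, 10, 0, 0, 0], [0, 0, -12, 10, 0, 0, 0], [0, 0, -12, 10, 0, 0, 0], [14, 0, 0, 0, -10, 0, 0], [14, 0, 0, 0, -10, 0, 0], [14, 0, 0, 0, -10, 0, 0], [-14, 0, 0, 0, 10, 0, 0], [-14, 0, 0, 0, 10, 0, 0], [-14, 0, 0, 0, 10, 0, 0], [-14, 0, 0, 0, 10, 0, 0]])

```text
time_s: 21.12
position: [0.498, -0.1122, 0.246]
tool_rot: [[0.952, -0.17, 0.253], [-0.258, -0.891, 0.372], [0.162, -0.42, -0.893]]
ft_force: [0.8, -0.0, -5.7]
grip_width: 0.0104
gripper_force: 119.6
```

Emit:
apply_moves(series=[[-14, 0, 0, 0, 10, 0, 0], [-14, 0, 0, 0, 10, 0, 0], [14, 0, 0, 0, -10, 0, 0], [14, 0, 0, 0, -10, 0, 0], [14, 0, 0, 0, -10, 0, 0], [0, 0, 0, 0, 0, 0, 0]])

```text
time_s: 21.88
position: [0.5116, -0.1177, 0.2511]
tool_rot: [[0.983, -0.169, 0.077], [-0.185, -0.891, 0.414], [-0.002, -0.421, -0.907]]
ft_force: [0.6, 0.7, -4.8]
grip_width: 0.0102
gripper_force: 119.6
```

```bash
cat > wh.py <<'E'
from plan import *
import sys
p,R,s=now();print(s["time_s"],p.round(),R.as_matrix().round(2).tolist(),s["q"].round(),s["ft_force"].round(1))
b=get_image("scene");C=cloud(b)*1000;g=b["frame"].astype(int)
Rb=R*Ro.from_matrix(np.diag([1.,-1,-1]));G=p-R.as_matrix()[:,2]*PZ
B=Rb.inv().apply((C-G).reshape(-1,3)).reshape(C.shape)+[0,-12,130]
m=(g.min(2)>85)&(g.max(2)-g.min(2)<50)&(abs(B[...,0])<56)&(B[...,1]>-68)&(B[...,1]<95)&(B[...,2]>32)&(B[...,2]<95)
k,l,st,ce=cv2.connectedComponentsWithStats(m.astype(np.uint8),connectivity=4)
for j in range(1,k):
    if st[j,4]>25:print(st[j],ce[j].round(),"world",np.median(C[l==j],0).round(),"bask",np.median(B[l==j],0).round(),np.percentile(B[l==j][:,1],[5,95]).round())
n="pics/w%d.png"%int(s["time_s"]*100);cv2.imwrite(n,cv2.resize(b["frame"][190:340,250:400,::-1],(600,600)));print(n)
E
python3 wh.py
```

```text
21.875 [ 512. -118.  251.] [[0.98, -0.17, 0.08], [-0.19, -0.89, 0.41], [-0.0, -0.42, -0.91]] [-37.  21.  76.  22.  94.  63.] [ 0.6  0.7 -4.8]
[304 211  28  39 289] [317. 223.] world [572. -54. 225.] bask [50. 44. 50.] [-4. 75.]
[335 214  13  14 111] [340. 221.] world [ 538. -123.  182.] bask [ 27. -43.  50.] [-62. -33.]
[343 222  16  13 133] [350. 229.] world [ 500. -117.  183.] bask [-10. -43.  52.] [-61. -34.]
pics/w2187.png
```

```bash
python3 - <<'E'
from plan import *
y=-10.7
def T(t,z,sy=-62):
    S=np.array([522,sy,z]);G=S-pt([0,0,0],y,[0,70,53],t);R=tool(y,t);return grasp(G,R),R
st=go([(*T(10,130),3)],0)
print('---');go([(*T(-10,103),2),(*T(-30,83),2),(*T(-50,74),2),(*T(-70,72),2)],0,st)
E
```

```text
[0.4, 21.4, 18.7, -5.0, 0.0, 0.0, 0],
[0.4, 19.7, 20.5, -5.0, 0.0, 0.0, 0],
[0.4, 17.9, 22.2, -5.0, 0.0, 0.0, 0],

---
[0.0, -10.1, 1.0, -10.0, 0.0, 0.0, 0],
[0.0, -10.2, -0.7, -10.0, 0.0, 0.0, 0],

[0.0, -14.2, -2.4, -10.0, 0.0, 0.0, 0],
[0.0, -13.5, -4.9, -10.0, 0.0, 0.0, 0],

[0.0, -14.7, -8.4, -10.0, 0.0, 0.0, 0],
[0.0, -13.0, -10.7, -10.0, 0.1, 0.0, 0],

[0.0, -13.2, -11.6, -10.0, 0.0, 0.0, 0],
[0.0, -10.9, -13.8, -10.0, 0.0, 0.0, 0],
```

Emit:
apply_moves(series=[[0, 21, 19, -5, 0, 0, 0], [0, 20, 20, -5, 0, 0, 0], [0, 18, 22, -5, 0, 0, 0], [0, -10, 1, -10, 0, 0, 0], [0, -10, -1, -10, 0, 0, 0], [0, -14, -2, -10, 0, 0, 0], [0, -14, -5, -10, 0, 0, 0], [0, -15, -8, -10, 0, 0, 0], [0, -13, -11, -10, 0, 0, 0], [0, -13, -12, -10, 0, 0, 0], [0, -11, -14, -10, 0, 0, 0], [0, 0, 0, 0, 0, 0, 0]])

```text
time_s: 23.42
position: [0.5247, -0.0338, 0.1683]
tool_rot: [[0.983, -0.058, -0.175], [-0.184, -0.338, -0.923], [-0.005, 0.939, -0.343]]
ft_force: [-0.9, -0.0, -3.8]
grip_width: 0.0107
gripper_force: 120.3
```

```bash
cat > tb.py <<'E'
from plan import *
s=now()[2];print(s["time_s"],s["ft_force"].round(1),s["q"].round())
for n in("top","scene"):
    t=get_image(n);C=cloud(t)*1000;g=t["frame"].astype(int)
    m=(C[...,2]>20)&(C[...,2]<110)&(C[...,0]>425)&(C[...,0]<620)&(C[...,1]>-115)&(C[...,1]<85)&(g.max(2)-g.min(2)<40)&(g.max(2)>80)
    k,l,st,ce=cv2.connectedComponentsWithStats(m.astype(np.uint8))
    for j in range(1,k):
        if st[j,4]>10:
            X=C[l==j];print(n,st[j],np.median(X,0).round(),"z",np.percentile(X[:,2],[5,95]).round())
    save(t,"last_%s.png"%n)
E
python3 tb.py
```

```text
23.425 [-0.9 -0.  -3.8] [  8.  41.  82. -63.  94. 127.]
top [274 235  10   6  32] [589.  36.  35.] z [28. 40.]
top [310 238  18  41 177] [534. -71.  80.] z [ 67. 104.]
top [266 254  13   9  88] [532.  54.  35.] z [27. 42.]
top [268 272  14  13 132] [477.  45.  36.] z [27. 42.]
```

```bash
python3 - <<'E'
from plan import *
C=np.load("top0.npy")*1000;C2=np.load("sc0.npy")*1000
for c in(C,C2):
    X=c.reshape(-1,3);X=X[(X[:,1]<-120)&(X[:,1]>-420)&(X[:,2]>20)&(X[:,2]<480)&(X[:,0]>400)&(X[:,0]<760)]
    print(len(X),X[:,0].min() if len(X) else 0,np.percentile(X[:,0],[1,5]))
R=tool(-10.7)
st=go([(grasp([486,-249,238],R),R,11)],0)
go([(grasp([486,-249,142],R),R,5)],0,st)
E
```

```text
3785 446.23214567216263 [594.39899242 595.30269315]
3191 444.5706018072862 [591.31049248 592.92483717]
[0.1, 11.0, 17.0, 6.3, 0.0, 0.0, 0],
[0.2, 12.7, 15.7, 6.4, 0.0, 0.0, 0],
[0.1, 14.4, 14.1, 6.3, 0.0, 0.0, 0],
[0.2, 15.9, 12.5, 6.4, 0.0, 0.0, 0],
[0.1, 17.2, 10.7, 6.3, 0.0, 0.0, 0],
[0.1, 18.3, 8.7, 6.4, 0.0, 0.0, 0],
[0.2, 19.1, 6.6, 6.3, 0.0, -0.1, 0],
[0.1, 19.7, 4.5, 6.4, 0.0, 0.0, 0],
[0.1, 20.1, 2.2, 6.3, 0.0, 0.0, 0],
[0.1, 20.2, 0.1, 6.4, 0.1, 0.0, 0],
[0.1, 20.1, -2.3, 6.3, 0.0, 0.0, 0],

[0.0, 0.0, 19.2, 0.0, 0.0, 0.0, 0],
[0.0, 0.0, 19.2, 0.0, 0.0, 0.0, 0],
[0.0, 0.0, 19.2, 0.0, 0.0, 0.0, 0],
[0.0, 0.0, 19.2, 0.0, 0.0, 0.0, 0],
[-0.1, 0.0, 19.2, 0.0, 0.0, 0.0, 0],
```

Emit:
apply_moves(series=[[0, 11, 17, 6.3, 0, 0, 0], [0, 13, 16, 6.4, 0, 0, 0], [0, 14, 14, 6.3, 0, 0, 0], [0, 16, 12, 6.4, 0, 0, 0], [0, 17, 11, 6.3, 0, 0, 0], [0, 18, 9, 6.4, 0, 0, 0], [0, 19, 7, 6.3, 0, 0, 0], [0, 20, 4.5, 6.4, 0, 0, 0], [0, 20, 2, 6.3, 0, 0, 0], [0, 20, 0, 6.4, 0, 0, 0], [0, 20, -2, 6.3, 0, 0, 0], [0, 0, 0, 0, 0, 0, 0]])

```text
time_s: 25.02
position: [0.4832, -0.2513, 0.2209]
tool_rot: [[0.981, -0.193, 0.003], [-0.193, -0.981, -0.006], [0.004, 0.005, -1.0]]
ft_force: [0.2, 0.9, -4.0]
grip_width: 0.0104
gripper_force: 120.0
```

```bash
cat > lev.py <<'E'
from plan import *
p,R,s=now();print(s["time_s"],p,R.as_matrix().round(3).tolist(),s["ft_force"].round(1))
y=-10.7
Rz=Ro.from_euler('z',y,degrees=True);G=p-R.as_matrix()[:,2]*PZ
for n in("top","scene"):
    t=get_image(n);C=cloud(t)*1000;g=t["frame"].astype(int)
    B=Rz.inv().apply((C-G).reshape(-1,3)).reshape(C.shape)+[0,-12,130]
    m=(abs(abs(B[...,0])-58)<8)&(abs(B[...,1])<70)&(B[...,2]>66)&(B[...,2]<90)&(g.max(2)-g.min(2)<35)
    for sg in(-1,1):
        k=m&(B[...,0]*sg>0);X=B[k]
        # top edge of side wall: max z per y-bin
        yy=[];zz=[]
        for a in range(-70,70,10):
            q=X[(X[:,1]>=a)&(X[:,1]<a+10)]
            if len(q)>2:yy.append(a+5);zz.append(np.percentile(q[:,2],85))
        if len(yy)>3:print(n,sg,len(X),"slope deg",np.degrees(np.arctan(np.polyfit(yy,zz,1)[0])).round(1),list(zip(yy,np.round(zz))))
E
python3 lev.py; python3 tb.py
```

```text
25.025 [ 483.24429105 -251.26118418  220.90058857] [[0.981, -0.193, 0.003], [-0.193, -0.981, -0.006], [0.004, 0.005, -1.0]] [ 0.2  0.9 -4. ]
top 1 40 slope deg -1.5 [(35, np.float64(77.0)), (45, np.float64(76.0)), (55, np.float64(75.0)), (65, np.float64(77.0))]
scene 1 16 slope deg -2.8 [(35, np.float64(74.0)), (45, np.float64(73.0)), (55, np.float64(73.0)), (65, np.float64(73.0))]
25.125 [ 0.6  0.6 -4.5] [-40.  22.  77.  -0.  82.  61.]
top [270 233  13  14 129] [582.  44.  35.] z [28. 42.]
top [266 250  13  13 129] [536.  54.  35.] z [28. 41.]
top [268 272  14  13 135] [477.  44.  36.] z [28. 42.]
scene [284 278  12  12 112] [578.  50.  33.] z [23. 41.]
scene [295 288  12  11  78] [532.  56.  36.] z [26. 47.]
scene [313 298  12  10  83] [471.  47.  37.] z [28. 44.]
```

Emit:
apply_moves(series=[[0, 0, 19, 0, 0, 0, 0], [0, 0, 19, 0, 0, 0, 0], [0, 0, 19, 0, 0, 0, 0], [0, 0, 19, 0, 0, 0, 0], [0, 0, 12, 0, 0, 0, 0], [0, 0, 6, 0, 0, 0, 0], [0, 0, 4, 0, 0, 0, 0], [0, 0, 3, 0, 0, 0, 0], [0, 0, 1, 0, 0, 0, 0], [0, 0, 0, 0, 0, 0, 0]])

```text
time_s: 26.48
position: [0.4848, -0.2485, 0.1172]
tool_rot: [[0.982, -0.188, -0.0], [-0.188, -0.982, -0.004], [0.0, 0.004, -1.0]]
ft_force: [-1.0, -0.9, -2.8]
grip_width: 0.0104
gripper_force: 120.1
```

Emit:
apply_moves(series=[[0, 0, 1, 0, 0, 0, 0], [0, 0, 0.5, 0, 0, 0, 0], [0, 0, 0, 0, 0, 0, 0.3], [0, 0, 0, 0, 0, 0, 0.6], [0, 0, 0, 0, 0, 0, 0.6], [0, 0, 0, 0, 0, 0, 0.6], [0, 0, -10, 0, 0, 0, 0.7], [0, 0, -20, 0, 0, 0, 0.7], [0, 0, -30, 0, 0, 0, 0.7], [0, 0, -40, 0, 0, 0, 0.7], [0, 0, -20, 0, 0, 0, 0.7]], grip_force=20)

```text
time_s: 27.85
position: [0.4851, -0.2483, 0.2385]
tool_rot: [[0.982, -0.188, 0.002], [-0.188, -0.982, -0.006], [0.003, 0.005, -1.0]]
ft_force: [0.3, -0.3, 0.2]
grip_width: 0.0597
gripper_force: 0.0
```

Emit:
apply_moves(series=[[-40, 0, -10, 0, 0, 0, 0.7], [-50, 0, 0, 0, 0, 0, 0.7], [-40, 0, 0, 0, 0, 0, 0.7], [0, 0, 0, 0, 0, 0, 0.7], [0, 0, 0, 0, 0, 0, 0.7]])

```text
time_s: 28.48
position: [0.3576, -0.224, 0.2462]
tool_rot: [[0.982, -0.188, 0.0], [-0.188, -0.982, -0.004], [0.001, 0.004, -1.0]]
ft_force: [0.2, -0.7, 0.2]
grip_width: 0.0598
gripper_force: 0.0
```

```bash
python3 tb.py; python3 cnt.py|head -8; python3 - <<'E'
from h import *
a=cv2.imread("pics/last_scene.png");t=cv2.imread("pics/last_top.png")
cv2.imwrite("pics/fin.png",np.hstack([cv2.resize(a[150:390,190:430],(400,400)),cv2.resize(t[120:320,300:500],(400,400))]))
E
```

```text
28.475 [ 0.2 -0.7  0.2] [-48.   8.  91.  -0.  81.  53.]
top [270 233  13  14 127] [582.  44.  35.] z [26. 42.]
top [266 250  13  13 127] [537.  53.  36.] z [27. 42.]
top [268 272  14  13 132] [477.  45.  36.] z [27. 42.]
scene [284 278  12  12 112] [577.  51.  33.] z [22. 42.]
scene [295 288  12  11  76] [531.  55.  37.] z [28. 45.]
scene [313 298  12  10  79] [472.  48.  37.] z [29. 45.]
t 18 [194.11111111 260.72222222] [524. 270.  18.]
t 18 [201.66666667 260.33333333] [526. 248.  20.]
t 18 [189.77777778 271.5       ] [495. 280.  18.]
t 18 [198.72222222 272.88888889] [491. 255.  19.]
s 29 [256.4137931  346.27586207] [521. 252.  17.]
s 28 [251.67857143 351.96428571] [521. 274.  17.]
s 29 [264.5862069  355.37931034] [487. 258.  15.]
s 29 [257.4137931  361.44827586] [490. 283.  17.]
```

View pics/fin.png

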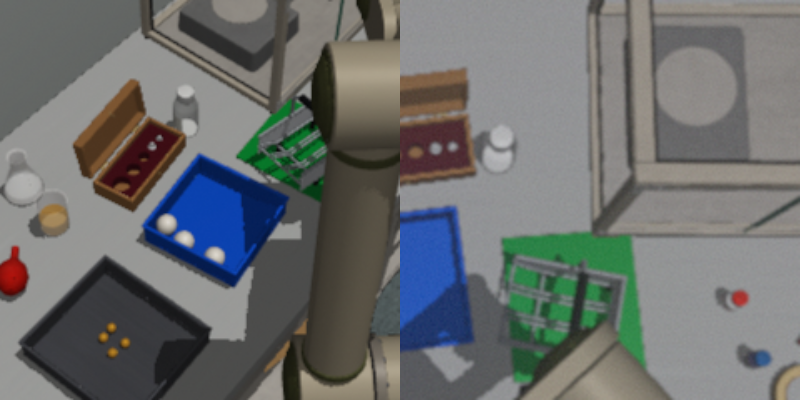

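The final picture shows four brass balls in the pan near (113,340), three white balls in the tub near (165–215,225–255), and the basket standing on the mat. The bystanders are upright.

```bash
python3 -c "
from rig import env
print(env.close_job())"
```

```text
the job is handed in; nothing more can be done
None
```

I handed the job in at about 28.5 s: the four brass balls are in the pan, the three large balls are in the tub, and the basket stands released on the green mat with the bystanders upright. The large balls jammed at the spout on the first tip, so I rocked them back and tipped again faster.

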